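# Show the bearing ball to the inspection camera

### The job

Pull the top drawer of the small grey cabinet out to its stop, then lift the blue dish out of the drawer with the loose steel ball in it, and carry it to the inspection camera. Turn it about a quarter turn so that its low yellow side (the window) squarely faces the lens, with the ball straight above the middle of the red ring and at the height of the lens; keep the dish level and the ball in its middle all the way, and leave the drawer open and the other things alone. Finish still holding the dish there, level, still and touching nothing but your gripper: do not put it down.

Things in the scene. Friction and masses are not known exactly. Their poses are not given: they have to be found in the camera images.
- cab_drawer0 (a joint): Top drawer of the small grey two-drawer cabinet (220 deep, 300 wide, 150 mm high, standing on the desk). Value in m: 0 shut, 0.150 at its outer stop. It slides straight out along -x of cab_drawer0_handle, with about 1 to 3 N of friction, and stays where it is left.
- cab_drawer0_handle (a point): Middle of the top drawer's level black bar handle, 11 mm thick, 120 mm long (along y), 35 mm in front of the drawer front, 38 mm below the cabinet's top. x points into the cabinet, z up; the drawer opens along -x. The drawer's inner floor lies 27 mm below this point; it is 258 mm wide inside, side walls 43, front panel 53 mm high above the floor. At its stop the dish is clear of the cabinet.
- dish_centre (a point): Centre, half-way up, of the dish: a blue square block 60 x 60 mm, 44 mm high, 0.13 to 0.21 kg, in the left or right half of the drawer, window roughly to the robot. Own axes, z up: plain flat sides face +y and -y (60 mm apart, grip these), a high side faces +x, the low yellow side (27 mm high, the window) faces -x. Its white hollow slopes at 14 degrees to its middle, 18 mm above the underside.
- dish_window (a point): Middle of the window above the low yellow side, 30 mm from the dish's middle along the dish's -x and 30 mm above its underside. It shows which way the window faces.
- ball_center (a point): Centre of the loose polished steel ball, 24 mm in diameter, 57 g. It rests in the middle of the dish's hollow, its centre 30 mm above the dish's underside (8 mm above dish_centre).
- camera_focus (a point): Where the ball is to be held: above the middle of the red ring (84 mm across) on the white base of the camera stand, at lens height, 150 mm above the desk. x points from here to the lens, whose front is 110 mm away; z up. The stand is fixed: base 120 mm wide, 10 mm high; the black camera box behind the lens is 60 mm wide and reaches 178 mm above the desk.
- race: Steel bearing ring, 50 mm across, 18 mm high, lying loose in the other half of the top drawer; origin at its underside. Leave it in the drawer.
- handwheel: Grey three-lobed handwheel, about 210 mm across, lying on the desk to the left; origin at its underside. Leave alone.
- jar: Grease jar with a black lid, 64 mm across, 85 mm high, on the desk; origin at its underside. Leave alone.
- screwdriver: Red screwdriver, 200 mm long, lying on the desk; origin at its middle. Leave alone.

How it is judged:
On the way, in this order (a step that is already met when the one before it is completed fails the run):
1. the top drawer is out to its stop (within 8 mm) (value of joint cab_drawer0 above 0.1416 m), for 0.2 s.
2. the dish, with the ball in it, is lifted clear of the drawer in the gripper (contact force between dish and the fingers above 1 N and height (world z) of dish_centre above 0.125 m and distance between ball_center and dish_centre below 0.016 m), for 0.2 s.
At the end, for the whole second after the job is handed in: The dish is held in the gripper, touching nothing else, still and level (within 0.1 rad), the ball within 5 mm of its middle and within 20 mm of the focus sideways and 20 mm in height, the window facing the lens within 0.2 rad; the drawer still out to within 30 mm of its stop (contact force between dish and the fingers above 1 N and contact force between dish and camera below 0.1 N and horizontal distance between ball_center and camera_focus below 0.02 m and z of ball_center in the frame of camera_focus between -0.02 and 0.02 m and angle between the x axis of dish_centre and the x axis of camera_focus, either way round below 0.2 rad and x of dish_window in the frame of camera_focus above 0 m and angle between dish_centre's own z axis and vertical below 0.1 rad and horizontal distance between ball_center and dish_centre below 0.005 m and linear speed of dish below 0.02 m/s and angular speed of dish below 0.15 rad/s and value of joint cab_drawer0 above 0.1196 m); the arm keeps its last pose, push and grip.
It fails at once if the ball leaves the middle of the dish (more than 9 mm from it) (horizontal distance between ball_center and dish_centre above 0.009 m).
It fails at once if the dish is tilted by more than 0.2 rad (angle between dish_centre's own z axis and vertical above 0.2 rad).
It fails at once if the bearing ring is lifted out of the drawer (height (world z) of race above 0.13 m or height (world z) of race below 0.06 m).
It fails at once if the handwheel, the jar or the screwdriver is moved by more than 30 mm (distance of any of handwheel, jar, screwdriver from where it was at the start of the episode above 0.03 m).
It also fails if it takes over 69 s, if anything falls off the work surface, if the arm or the gripper's body presses on something with over 40 N, if the wrist force passes 120 N, or if a joint passes its speed limit or range.

### The arm

A 6-joint arm with a two-finger parallel gripper is mounted at the origin on the work surface. World frame = base frame: x ahead of the robot, y to its left, z up, the work surface at z = 0. Lengths are in m, angles in rad, forces in N, time in s.
With the tool pointing down it reaches from about 0.3 to 0.775 m from the base axis. Payload 14.6 kg.
Tool frame: the origin (TCP) lies at the very end of the fingers, on their centre line; the grasp point (between the pads) lies 19 mm behind it (ctrl.hold_point_z is the distance from the TCP to the grasp point, in m); x points along the fingers, y is the direction in which the jaws open and shut, and the axes are right-handed (so a half turn about x gives the same grasp; the last joint's range is limited). The gripper opens to 94 mm and grips with 3 to 60 N. Pads are 16 mm wide; open, the fingers measure 119 mm over their backs; the gripper's body (75 mm by 177 mm) begins 78 mm behind the grasp point.
Start: joints at [-1.277, 0.3, 1.521, -0, 1.321, -0.067], TCP at [0.194, -0.515, 0.205] pointing down, gripper open.
Joint ranges: [-3.03, 3.03], [-0.79, 2.21], [0.23, 2.52], [-1.04, 4.18], [0, 3.07], [-2.55, 2.55]. Speed limits (rad/s): [2.22, 2.22, 2.57, 3.14, 3.14, 3.14].

### API

Orientations are given as [roll, pitch, yaw] about the fixed x, y, z axes, in that order (R = Rz(yaw) Ry(pitch) Rx(roll)).
In Python, from station import get_obs, camera, ticket, ctrl gives the robot as it stands.
- The arm moves only by the tool step_arm, never from a script. Its argument "motion" is a list that holds one entry, the list of rows, each a list of 6 numbers: the shift along the tool's x, y, z in m, then the turn, a rotation vector about the tool's x, y, z in degrees. A call has 1 to 12 rows; each row shifts and turns the commanded pose from where the row before left it, along the tool's axes as they then stand; what a row does not reach is not made up. A row lasts 1/8 s, in which the tool goes at most 62.5 mm and 10.7 degrees, less where a joint would pass 70% of its speed; a pose out of reach is approached as far as the arm can. A call is refused whole if a number of a shift passes 0.0625 or a number of a turn 10.7, either way. A call with a gripper value outside its range is refused whole. "fingers" is the finger opening in m, from 0 to 0.094, set as the call begins (left out, the last holds). The fingers move at their own pace and stop on an object; "squeeze" is the grip in N (left out, the last holds). Time passes only in rows, so rows that do not move let the fingers close. It gives the time, the measured TCP pose, the force and the opening at its end, in the units of the state.
- get_obs(): the state, without advancing time (a new reading comes with each control period).
- camera(name): name is "scene" or "top" or "wrist"; returns a dict with "pixels" (384x512x3 uint8, red, green, blue), "fx", "fy", "cx", "cy" (pixels), "k1" (the pictures are not rectified: a ray, as slopes to the right and down, at radius r is drawn at 1 + k1 r^2 times it, then the intrinsics apply), "extrinsics" (4x4, takes a point from world to camera coordinates); the wrist camera has in their place "T_tool_cam" (4x4, takes a point from camera to tool coordinates, whose origin is the TCP and whose axes are the tool frame's). Camera axes: x right, y up, looking along -z (the intrinsics and any distortion apply to the point x, -y, -z); pixel columns grow to the right and rows downward; lengths in m; the calibration is good to about 2 mm. A picture is of the moment at which its call begins: read the wrist's pose just before it. There is no depth.
- ticket.hand_in(): hands the job in, once; it reports no verdict.
The state is a dict: "time_s": time; "qpos": joint angles; "joint_vel": joint speeds; "tau": joint torques, N m; "ee_pos": TCP position; "eef_rot": TCP orientation; "force": force on the tool from outside, world axes, zero at the start; "moment": the same for the moment, N m; "grip_width": finger opening in m.
Only numpy, scipy, OpenCV 4.12 (cv2) and the standard library are available. Lean on these libraries where they do the work, as an engineer would, in place of code of your own. Each camera call takes 0.05 s, during which the arm holds its last target.

## Working session

There is one attempt and no reset: what is moved stays moved. The work goes in short steps, Python scripts to look and compute and a tool call to move; the robot and the scene stay as the last step left them, time stands still between calls to the robot, and variables do not carry over. Pictures are saved under pics/ and viewed, and the job is handed in when it is done.

Besides the shell and the picture viewer there is one more tool, called by a JSON object that holds its "op" and its "data". step_arm: Moves the arm, as the interface text tells. Its arguments: {"type":"object","properties":{"motion":{"type":"array","items":{"type":"array","items":{"type":"array","items":{"type":"number"}}}},"fingers":{"type":"number"},"squeeze":{"type":"number"}},"required":["motion"]}

```bash
ls; mkdir -p pics
python3 - <<'E'
from station import get_obs,camera,ctrl
import cv2,numpy as np
print(get_obs()); print(ctrl.hold_point_z)
for n in ["scene","top","wrist"]:
    c=camera(n); cv2.imwrite(f"pics/{n}0.png",c["pixels"][:,:,::-1])
    print(n,{k:np.round(v,4).tolist() for k,v in c.items() if k!="pixels"})
E
```

```text
pics
{'time_s': 0.0, 'qpos': array([-1.27657246e+00,  3.00454806e-01,  1.52159146e+00,  7.07456186e-07,
        1.32069752e+00, -6.66141724e-02]), 'joint_vel': array([ 0.00062914, -0.00033311, -0.00021655,  0.00218041, -0.00018771,
       -0.00050618]), 'tau': array([-2.01656170e-03, -5.31809127e+01, -3.52739024e+01,  7.07202265e-02,
        2.44248135e-02, -4.16735941e-05]), 'ee_pos': array([ 0.19409479, -0.51432872,  0.20489088]), 'eef_rot': array([-1.63800578,  1.5696452 ,  1.86442474]), 'force': array([ 0.83240863, -0.05238792,  0.36339592]), 'moment': array([0.06491347, 0.00367132, 0.03375994]), 'grip_width': 0.09434222768822247}
0.0188
scene {'fx': 470.9754, 'fy': 470.9754, 'cx': 251.82, 'cy': 186.6945, 'k1': -0.1241, 'extrinsics': [[-0.7771, 0.629, 0.02, 0.4135], [-0.3349, -0.4401, 0.8332, 0.1106], [0.5329, 0.6408, 0.5527, -1.6431], [0.0, 0.0, 0.0, 1.0]]}
top {'fx': 347.1208, 'fy': 347.1208, 'cx': 248.8657, 'cy': 192.3186, 'k1': -0.0065, 'extrinsics': [[0.006, -0.9999, -0.0123, 0.0658], [0.9835, 0.0037, 0.1809, -0.5757], [-0.1809, -0.0132, 0.9834, -1.0925], [0.0, 0.0, 0.0, 1.0]]}
wrist {'fx': 293.3215, 'fy': 293.3215, 'cx': 262.8515, 'cy': 191.879, 'k1': 0.0185, 'T_tool_cam': [[0.0003, 0.2539, -0.9672, -0.18], [1.0, 0.0002, 0.0004, -0.0005], [0.0003, -0.9672, -0.2539, -0.0739], [0.0, 0.0, 0.0, 1.0]]}
```

View pics/scene0.png

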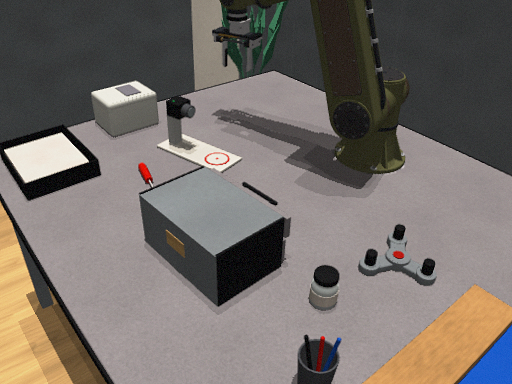

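View pics/top0.png

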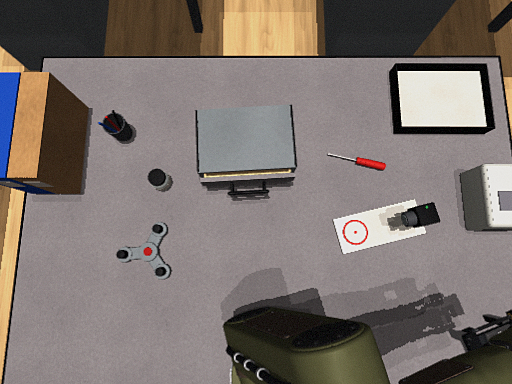

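View pics/wrist0.png

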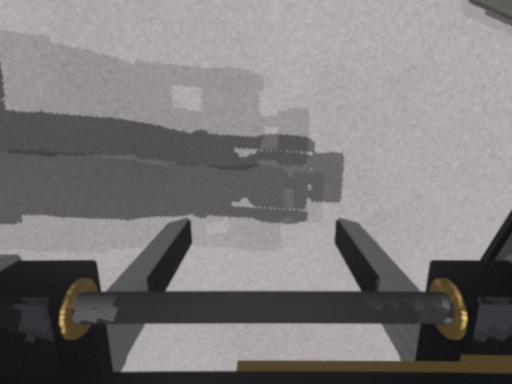

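The top view shows the cabinet at about (246,140) with its handle at (248,191), the ring at (355,232) and the lens near (400,218). The drawer is shut. I'll zoom in to measure these.

```bash
cat > h.py <<'E'
import numpy as np,cv2
from station import get_obs,camera,ctrl
from scipy.spatial.transform import Rotation as R
def T_world_cam(c,obs=None):
    if "extrinsics" in c: return np.linalg.inv(np.array(c["extrinsics"]))
    T=np.eye(4);T[:3,:3]=R.from_euler("xyz",obs["eef_rot"]).as_matrix();T[:3,3]=obs["ee_pos"]
    return T@np.array(c["T_tool_cam"])
def KD(c):
    return np.array([[c["fx"],0,c["cx"]],[0,c["fy"],c["cy"]],[0,0,1.]]),np.array([c["k1"],0,0,0,0])
def ray(c,T,uv):
    K,D=KD(c); p=cv2.undistortPoints(np.array([[uv]],float),K,D)[0,0]
    d=T[:3,:3]@np.array([p[0],-p[1],-1]); return T[:3,3],d
def at_z(c,T,uv,z):
    o,d=ray(c,T,uv); return o+d*(z-o[2])/d[2]
def proj(c,T,P):
    K,D=KD(c);Ti=np.linalg.inv(T);P=np.atleast_2d(P)@Ti[:3,:3].T+Ti[:3,3]
    return cv2.projectPoints(P*[1,-1,-1],np.zeros(3),np.zeros(3),K,D)[0][:,0]
def snap(name,fn):
    o=get_obs();c=camera(name);cv2.imwrite(f"pics/{fn}.png",c["pixels"][:,:,::-1]);c=dict(c);np.save(f"pics/{fn}.npy",{"c":c,"o":o},allow_pickle=True);return c,T_world_cam(c,o),o
def crop(c,x0,y0,w,h,s,fn):
    cv2.imwrite(f"pics/{fn}.png",cv2.resize(np.ascontiguousarray(c["pixels"][y0:y0+h,x0:x0+w,::-1]),None,fx=s,fy=s,interpolation=cv2.INTER_CUBIC))
E
python3 - <<'E'
from h import *
c,T,o=snap("top","top1"); crop(c,180,90,130,120,6,"topcab"); crop(c,320,185,130,80,6,"topcam")
c,T,o=snap("scene","sc1"); crop(c,140,80,190,140,4,"sccam")
E
```

```text
(no output)
```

View pics/topcab.png

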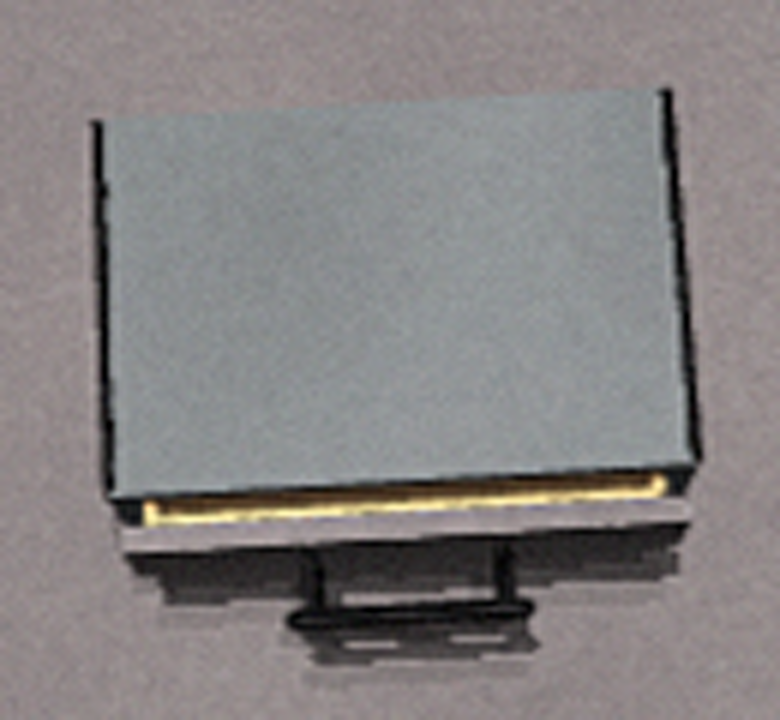

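View pics/topcam.png

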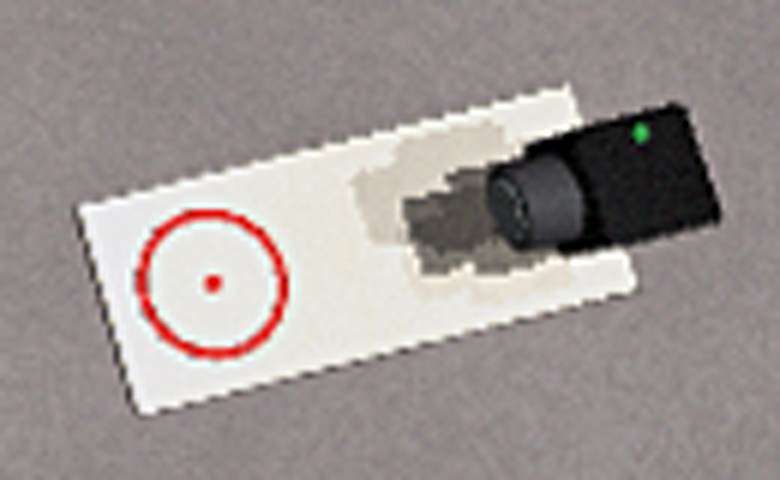

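View pics/sccam.png

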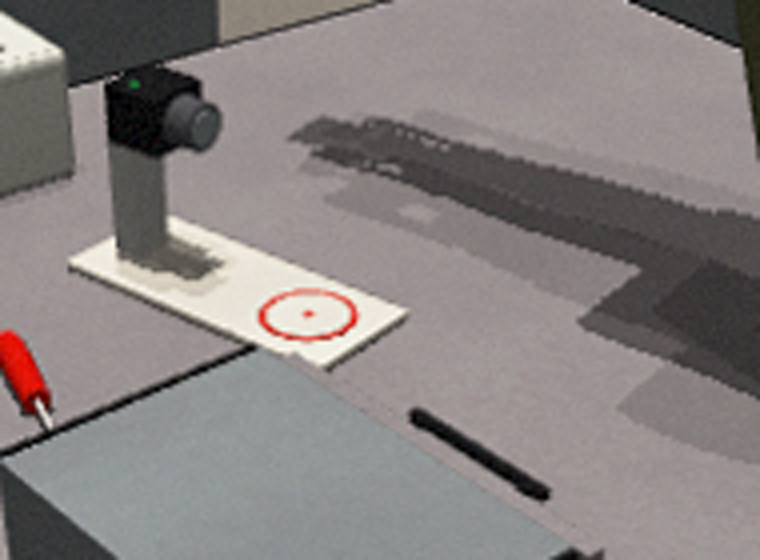

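Run:
```python
from h import *
d=np.load("pics/top1.npy",allow_pickle=True).item();c=d["c"];T=T_world_cam(c)
f=lambda p,x0,y0,z:at_z(c,T,[x0+(p[0]+.5)/6-.5,y0+(p[1]+.5)/6-.5],z)
print("cab corners z.15 FL,FR,BL,BR")
C=[f(p,180,90,.15) for p in [(112,497),(697,464),(98,122),(668,90)]]
for q in C: print(q.round(4))
print(np.linalg.norm(C[0]-C[1]),np.linalg.norm(C[0]-C[2]),np.linalg.norm(C[1]-C[3]), [np.degrees(np.arctan2(*(C[j]-C[i])[[1,0]])) for i,j in((0,2),(1,3),(1,0),(3,2))])
H=[f(p,180,90,.1175) for p in [(290,619),(533,607)]];print("handle",H,np.linalg.norm(H[0]-H[1]),(H[0]+H[1])/2)
print("front top",[f(p,180,90,.138) for p in [(125,552),(688,522)]])
print("ring",f((212,284),320,185,.01)); 
B=[f(p,320,185,.01) for p in [(78,208),(140,414),(637,288),(570,85)]]
for q in B: print(q.round(4))
print([np.degrees(np.arctan2(*(B[j]-B[i])[[1,0]])) for i,j in((0,3),(1,2),(1,0))])
print("lens",f((520,210),320,185,.15))
# scene ring check
d=np.load("pics/sc1.npy",allow_pickle=True).item();c=d["c"];T=T_world_cam(c)
print("ring sc",at_z(c,T,[140+308.5/4-.5,80+314.5/4-.5],.01))
print("handle sc",[at_z(c,T,[140+a/4-.5,80+b/4-.5],.112) for a,b in((415,414),(545,495))])
```

```text
cab corners z.15 FL,FR,BL,BR
[0.6187 0.2222 0.15  ]
[ 0.6369 -0.0753  0.15  ]
[0.8217 0.2363 0.15  ]
[ 0.8398 -0.0639  0.15  ]
0.2981163967244862 0.20349503309007752 0.20327700131335597 [np.float64(3.956467495547641), np.float64(3.232258720147523), np.float64(93.49006548302326), np.float64(93.44941229913127)]
handle [array([0.56188965, 0.13292577, 0.1175    ]), array([0.56869083, 0.00693069, 0.1175    ])] 0.12617850953684928 [0.56529024 0.06992823 0.1175    ]
front top [array([0.5927211, 0.2165907, 0.138    ]), array([ 0.60939584, -0.07165837,  0.138     ])]
ring [ 0.44993603 -0.28638706  0.01      ]
[ 0.4921 -0.2134  0.01  ]
[ 0.3783 -0.2433  0.01  ]
[ 0.4488 -0.5223  0.01  ]
[ 0.5632 -0.4942  0.01  ]
[np.float64(-75.79556611296998), np.float64(-75.82058731409548), np.float64(14.72226609271624)]
lens [ 0.47722173 -0.3990792   0.15      ]
ring sc [ 0.44972801 -0.29042299  0.01      ]
handle sc [array([0.57026054, 0.0068344 , 0.112     ]), array([0.56263176, 0.13100841, 0.112     ])]
```

```bash
cat >> h.py <<'E'
def rot(o): return R.from_euler("xyz",o["eef_rot"]).as_matrix()
def delta(o,target,yaw_tooly):
    """tool-frame shift (at current orient), and turn about tool x (deg) so that tool x down and tool y at world yaw"""
    M=rot(o); y=np.array([np.cos(yaw_tooly),np.sin(yaw_tooly),0]); x=np.array([0,0,-1.]); N=np.column_stack([x,y,np.cross(x,y)])
    return M.T@(np.array(target)-o["ee_pos"])*1000, np.degrees(R.from_matrix(M.T@N).as_rotvec())
E
python3 - <<'E'
from h import *
o=get_obs();print(rot(o).round(3)); a=np.radians(3.4)
for y in (a,a+np.pi): print(delta(o,[.566,.069,.25],y))
E
```

```text
[[-0.     0.353 -0.936]
 [ 0.    -0.936 -0.353]
 [-1.    -0.    -0.   ]]
(array([ -44.58157479, -414.64259281, -553.91438995]), array([-7.27256294e+01, -1.96114775e-02,  2.29196368e-02]))
(array([ -44.58157479, -414.64259281, -553.91438995]), array([1.07274367e+02, 2.48913681e-02, 2.12986145e-02]))
```

{"op": "step_arm", "data": {"motion": [[[-0.004,-0.01,-0.013,0,0,0],[-0.004,-0.02,-0.026,0,0,0],[-0.004,-0.02,-0.026,0,0,0],[-0.004,-0.02,-0.027,0,0,0],[-0.004,-0.02,-0.027,0,0,0],[-0.004,-0.02,-0.027,0,0,0],[-0.004,-0.02,-0.027,0,0,0],[-0.004,-0.02,-0.027,0,0,0],[-0.004,-0.02,-0.027,0,0,0],[-0.004,-0.02,-0.027,0,0,0],[-0.004,-0.02,-0.027,0,0,0],[0,-0.02,-0.027,0,0,0]]], "fingers": 0.028, "squeeze": 20}}

```text
time_s: 1.75
ee_pos: [0.4015, -0.1889, 0.25]
eef_rot: [2.327, 1.57, -0.454]
force: [-0.2, -0.9, -0.6]
grip_width: 0.028
```

{"op": "step_arm", "data": {"motion": [[[0,-0.02,-0.027,0,0,0],[0,-0.02,-0.027,0,0,0],[0,-0.02,-0.027,0,0,0],[0,-0.02,-0.027,0,0,0],[0,-0.02,-0.027,0,0,0],[0,-0.02,-0.027,0,0,0],[0,-0.02,-0.027,0,0,0],[0,-0.02,-0.027,0,0,0],[0,-0.015,-0.022,0,0,0],[0,-0.01,-0.01,0,0,0],[0,0,0,-10,0,0],[0,0,0,-10,0,0]]]}}

```text
time_s: 3.25
ee_pos: [0.5673, 0.0703, 0.2497]
eef_rot: [2.679, 1.571, 0.253]
force: [0.3, 0.2, -0.1]
grip_width: 0.0281
```

{"op": "step_arm", "data": {"motion": [[[0,0,0,-10,0,0],[0,0,0,-10,0,0],[0,0,0,-10,0,0],[0,0,0,-10,0,0],[0,0,0,-8,0,0],[0,0,0,-4.7,0,0],[0,0,0,0,0,0],[0,0,0,0,0,0]]]}}

```text
time_s: 4.25
ee_pos: [0.5676, 0.07, 0.2496]
eef_rot: [1.47, 1.571, -0.044]
force: [-0.3, 0.2, -0.7]
grip_width: 0.028
```

Run:
```python
from h import *
o=get_obs();print(o["qpos"],o["ee_pos"],o["grip_width"]); a=np.radians(3.4)
print(delta(o,[.566,.069,.093],a))
c,T,o=snap("wrist","w1")
```

```text
[ 5.86596219e-02  3.20022047e-01  1.39224571e+00 -1.68718244e-05
  1.42916318e+00  1.81242283e-03] [0.56762704 0.06999356 0.24963883] 0.0280156730534926
(array([156.63857488,  -1.70619784,   0.89694042]), array([-0.14275903,  0.00095178, -0.00926591]))
```

View pics/w1.png

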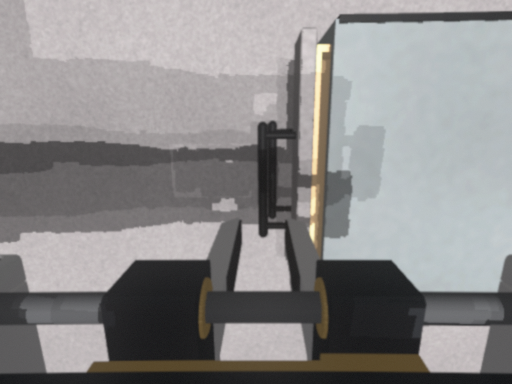

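Run:
```python
from h import *
d=np.load("pics/w1.npy",allow_pickle=True).item();c=d["c"];o=d["o"];T=T_world_cam(c,o)
H=[at_z(c,T,p,.113) for p in [(263,124),(264,235)]];print(H,H[0]-H[1],sum(H)/2)
print([at_z(c,T,p,.137) for p in [(309,32)]], at_z(c,T,(330,100),.15),at_z(c,T,(338,22),.15))
```

```text
[array([0.56424986, 0.13484702, 0.113     ]), array([0.57251324, 0.00962976, 0.113     ])] [-0.00826338  0.12521727  0.        ] [0.56838155 0.07223839 0.113     ]
[array([0.60088432, 0.21796702, 0.137     ])] [0.62373648 0.160476   0.15      ] [0.62306363 0.22356775 0.15      ]
```

The wrist view shows the handle bar from (263,124) to (264,235). That puts it at about (0.567, 0.071), directly under the tool and 125 mm long, which matches the top and scene estimates. Next I go down over the bar and grip it.

{"op": "step_arm", "data": {"motion": [[[0.01,0,0,0,0,0],[0.02,0,0,0,0,0],[0.025,0,0,0,0,0],[0.025,0,0,0,0,0],[0.025,0,0,0,0,0],[0.02,0,0,0,0,0],[0.015,0,0,0,0,0],[0.01,0,0,0,0,0],[0.006,0,0,0,0,0],[0,0,0,0,0,0]]]}}

```text
time_s: 5.55
ee_pos: [0.5679, 0.07, 0.0934]
eef_rot: [-1.68, 1.571, 3.092]
force: [-0.6, -0.4, -0.3]
grip_width: 0.028
```

{"op": "step_arm", "data": {"motion": [[[0,0,0,0,0,0],[0,0,0,0,0,0],[0,0,0,0,0,0],[0,0,0,0,0,0]]], "fingers": 0.0}}

```text
time_s: 6.05
ee_pos: [0.568, 0.07, 0.0938]
eef_rot: [1.533, 1.57, 0.021]
force: [-0.6, 0.5, 3.5]
grip_width: 0.0101
```

{"op": "step_arm", "data": {"motion": [[[0,-0.002,0,0,0,0],[0,-0.005,0,0,0,0],[0,-0.008,0,0,0,0],[0,-0.01,0,0,0,0],[0,-0.01,0,0,0,0],[0,-0.01,0,0,0,0],[0,-0.01,0,0,0,0],[0,-0.01,0,0,0,0],[0,-0.01,0,0,0,0],[0,-0.01,0,0,0,0],[0,-0.01,0,0,0,0],[0,-0.01,0,0,0,0]]]}}

```text
time_s: 7.55
ee_pos: [0.4628, 0.0635, 0.0938]
eef_rot: [1.099, 1.57, -0.413]
force: [0.8, -2.6, 5.7]
grip_width: 0.0102
```

{"op": "step_arm", "data": {"motion": [[[0,-0.01,0,0,0,0],[0,-0.008,0,0,0,0],[0,-0.007,0,0,0,0],[0,-0.006,0,0,0,0],[0,-0.005,0,0,0,0],[0,-0.004,0,0,0,0],[0,-0.003,0,0,0,0],[0,0,0,0,0,0],[0,0,0,0,0,0]]]}}

```text
time_s: 8.68
ee_pos: [0.4245, 0.0611, 0.0941]
eef_rot: [1.537, 1.559, 0.024]
force: [40.3, -0.1, -25.4]
grip_width: 0.0219
```

{"op": "step_arm", "data": {"motion": [[[0,0.003,0,0,0,0],[0,0.003,0,0,0,0],[0,0,0,0,0,0]]]}}

```text
time_s: 9.05
ee_pos: [0.4303, 0.0615, 0.0941]
eef_rot: [1.533, 1.56, 0.021]
force: [36.7, -0.5, -22.1]
grip_width: 0.0105
```

Run:
```python
from h import *
o=get_obs();print(o["ee_pos"],o["force"],o["grip_width"])
c,T,o=snap("top","top2"); crop(c,180,90,130,150,5,"top2c")
c,T,o=snap("wrist","w2")
```

```text
[0.43028804 0.06148839 0.09407078] [ 36.6813178   -0.45432241 -22.05494888] 0.010507727749768837
```

View pics/top2c.png

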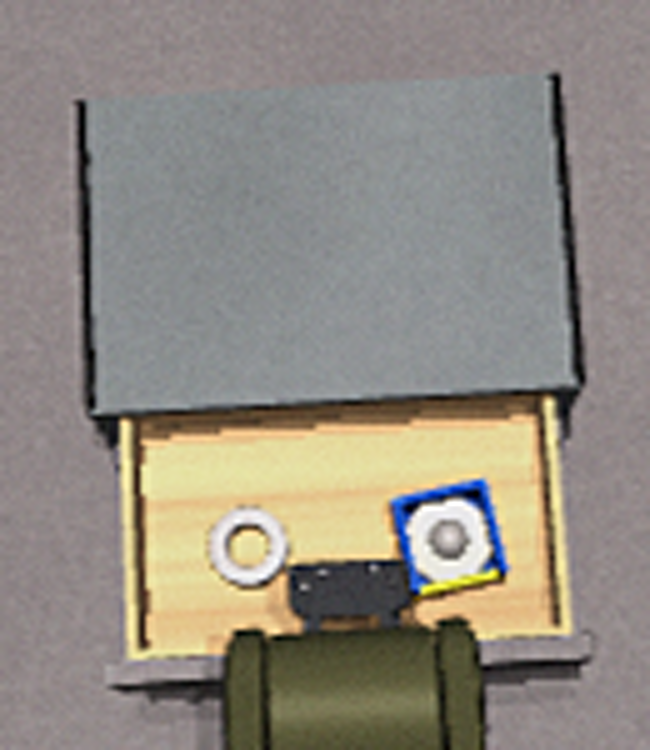

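View pics/w2.png

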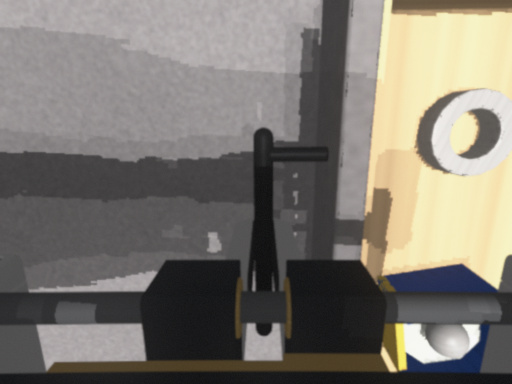

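Run:
```python
from h import *
d=np.load("pics/top2.npy",allow_pickle=True).item();c=d["c"];T=T_world_cam(c)
f=lambda p,s,z=.138:at_z(c,T,[180+(p[0]+.5)/s-.5,90+(p[1]+.5)/s-.5],z)
print(f((125,552),6),f((108,688),5)); print(f((688,522),6),f((592,660),5))
d=np.load("pics/w2.npy",allow_pickle=True).item();c=d["c"];o=d["o"];T=T_world_cam(c,o)
print([at_z(c,T,p,.1175) for p in [(263,130),(264,330)]],[at_z(c,T,p,.138) for p in [(340,100)]])
print(o["force"],get_obs()["force"])
```

```text
[0.5927211 0.2165907 0.138    ] [0.45276474 0.20985777 0.138     ]
[ 0.60939584 -0.07165837  0.138     ] [ 0.47099097 -0.08045941  0.138     ]
[array([0.42632504, 0.12796404, 0.1175    ]), array([0.4341121 , 0.00529539, 0.1175    ])] [array([0.4593252 , 0.14385726, 0.138     ])]
[ 37.49311627  -0.57504738 -21.80647583] [ 36.95839868  -0.38864599 -22.31875212]
```

The drawer front has moved about 139 mm, and it began roughly 10 mm open (the gap in the first picture). The 37 N load says it is at its stop. The dish is in the right half and the race in the left. I'll ease off, open the fingers slightly and rise.

{"op": "step_arm", "data": {"motion": [[[0,0.002,0,0,0,0],[0,0.001,0,0,0,0],[0,0,0,0,0,0]]]}}

```text
time_s: 9.52
ee_pos: [0.4304, 0.0615, 0.0939]
eef_rot: [1.42, 1.567, -0.092]
force: [11.2, -2.7, -1.1]
grip_width: 0.0102
```

{"op": "step_arm", "data": {"motion": [[[0,0,0,0,0,0],[0,0,0,0,0,0],[0,0,0,0,0,0]]], "fingers": 0.026}}

```text
time_s: 9.9
ee_pos: [0.4287, 0.0618, 0.0932]
eef_rot: [-1.651, 1.57, 3.12]
force: [-0.1, -0.3, 0.1]
grip_width: 0.0258
```

Run:
```python
from h import *
o=get_obs();print(o["ee_pos"],o["force"],o["grip_width"])
c,T,o=snap("wrist","w3");print([at_z(c,T,p,.1175) for p in [(263,130),(264,330)]],[at_z(c,T,p,.138) for p in [(340,100)]])
```

```text
[0.42867679 0.06181412 0.09323891] [-0.1279679  -0.26223272  0.08802074] 0.025811610075084826
[array([0.42499846, 0.12833051, 0.1175    ]), array([0.43278509, 0.00633522, 0.1175    ])] [array([0.4579472, 0.1441293, 0.138    ])]
```

View pics/w3.png

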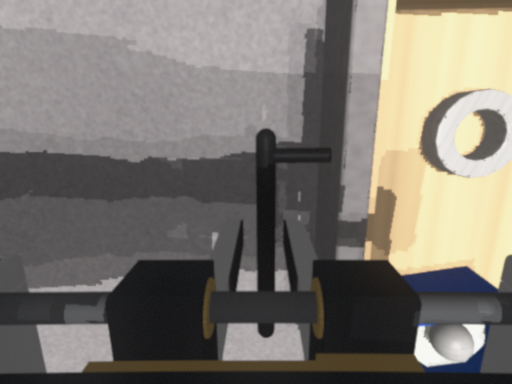

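The fingers are clear of the bar on both sides (bar at columns 258–275) and the force is zero. I'll rise.

{"op": "step_arm", "data": {"motion": [[[-0.01,0,0,0,0,0],[-0.02,0,0,0,0,0],[-0.03,0,0,0,0,0],[-0.03,0,0,0,0,0],[-0.03,0,0,0,0,0],[-0.03,0,0,0,0,0],[-0.02,0,0,0,0,0],[-0.01,-0.01,0,0,0,0],[0,-0.02,0,0,0,0],[0,-0.03,0,0,0,0],[0,-0.02,0,0,0,0],[0,-0.01,0,0,0,0]]]}}

```text
time_s: 11.45
ee_pos: [0.3381, 0.0565, 0.2735]
eef_rot: [1.687, 1.571, 0.175]
force: [0.5, -0.2, 1.0]
grip_width: 0.0257
```

Run:
```python
from h import *
o=get_obs();print(o["ee_pos"],o["force"],o["grip_width"])
c,T,o=snap("top","top3"); crop(c,180,150,130,90,6,"top3c");crop(c,245,175,50,45,14,"top3d")
c,T,o=snap("scene","sc3");crop(c,150,120,190,130,4,"sc3c")
```

```text
[0.33810425 0.05647338 0.27345466] [ 0.45142627 -0.21413771  0.95542436] 0.02569152305249604
```

View pics/top3c.png

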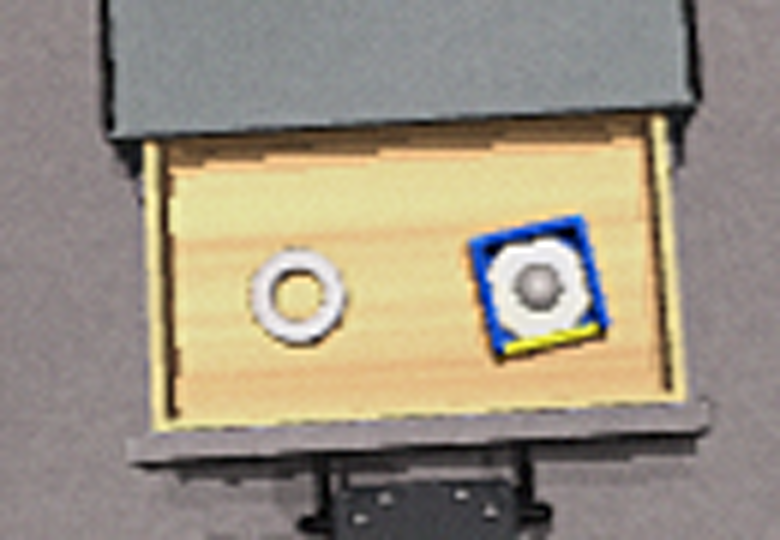

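View pics/top3d.png

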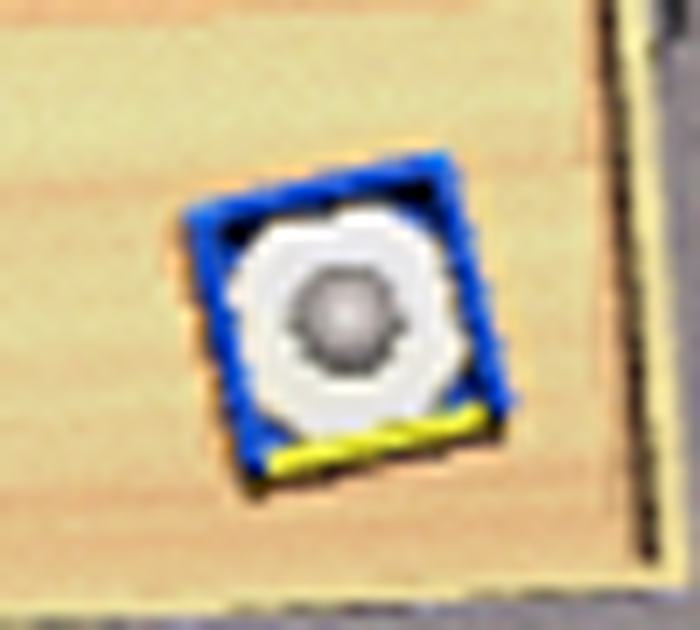

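View pics/sc3c.png

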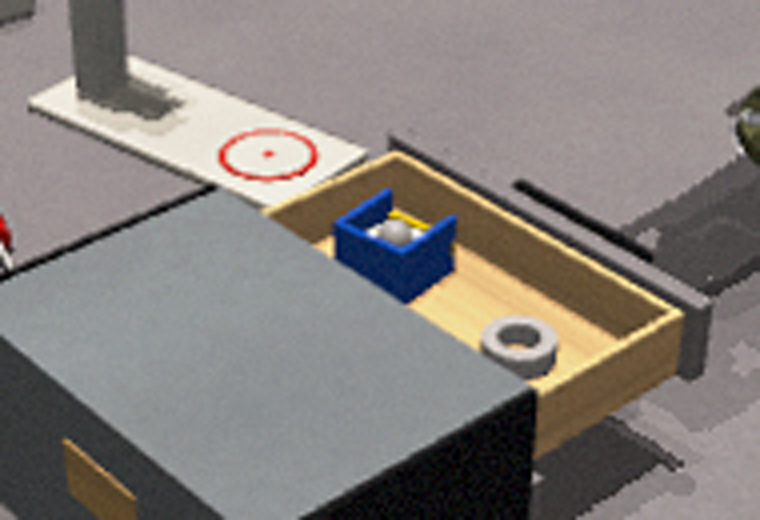

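Run:
```python
from h import *
d=np.load("pics/top3.npy",allow_pickle=True).item();c=d["c"];T=T_world_cam(c)
f=lambda p,z:at_z(c,T,[245+(p[0]+.5)/14-.5,175+(p[1]+.5)/14-.5],z)
C=[f(p,.129) for p in [(183,212),(447,153),(510,405),(247,468)]]
for q in C: print(q.round(4))
print([np.linalg.norm(C[i]-C[(i+1)%4]).round(4) for i in range(4)],np.mean(C,0))
print([np.degrees(np.arctan2(*(C[j]-C[i])[[1,0]])) for i,j in((3,0),(2,1),(1,0),(2,3))])
print("ball",f((347,318),.115))
print("wall inner", f((603,10),.128),f((640,560),.128))
d=np.load("pics/sc3.npy",allow_pickle=True).item();c=d["c"];T=T_world_cam(c)
g=lambda p,z:at_z(c,T,[150+(p[0]+.5)/4-.5,120+(p[1]+.5)/4-.5],z)
print("ball sc",g((398,232),.115),[g(p,.129) for p in [(337,226),(408,259),(457,217),(389,192)]])
```

```text
[0.5698 0.0407 0.129 ]
[ 0.5832 -0.0174  0.129 ]
[ 0.5271 -0.0307  0.129 ]
[0.513  0.0267 0.129 ]
[np.float64(0.0597), np.float64(0.0576), np.float64(0.0591), np.float64(0.0584)] [0.54827605 0.00480046 0.129     ]
[np.float64(13.883858301719611), np.float64(13.313322354078519), np.float64(103.02640839531009), np.float64(103.81495894609603)]
ball [0.54861748 0.00409651 0.115     ]
wall inner [ 0.61588863 -0.05234444  0.128     ] [ 0.49337309 -0.05863771  0.128     ]
ball sc [ 0.54366653 -0.00103092  0.115     ] [array([ 0.58566428, -0.01474586,  0.129     ]), array([0.57304198, 0.04574381, 0.129     ]), array([0.51372152, 0.02543643, 0.129     ]), array([ 0.53024533, -0.02814227,  0.129     ])]
```

Run:
```python
from h import *
o=get_obs();print(delta(o,[.549,.0045,.25],np.radians(-76.5)))
```

```text
(array([ 23.74244874, 206.87190112,  64.28939429]), array([ 7.98767215e+01, -2.44079860e-02, -2.97888832e-02]))
```

{"op": "step_arm", "data": {"motion": [[[0.0,0.01,0.003,0,0,0],[0.0,0.02,0.006,0,0,0],[0.0,0.026,0.008,0,0,0],[0.0,0.026,0.008,0,0,0],[0.004,0.026,0.008,0,0,0],[0.004,0.026,0.008,0,0,0],[0.004,0.026,0.008,0,0,0],[0.004,0.02,0.006,0,0,0],[0.004,0.015,0.005,0,0,0],[0.004,0.012,0.004,0,0,0],[0,0,0,8,0,0],[0,0,0,10,0,0]]], "fingers": 0.078}}

```text
time_s: 13.05
ee_pos: [0.55, 0.0047, 0.2491]
eef_rot: [-1.506, 1.57, 2.946]
force: [-0.3, -0.6, 0.1]
grip_width: 0.0781
```

{"op": "step_arm", "data": {"motion": [[[0,0,0,10,0,0],[0,0,0,10,0,0],[0,0,0,10,0,0],[0,0,0,10,0,0],[0,0,0,10,0,0],[0,0,0,8,0,0],[0,0,0,4,0,0],[0,0,0,0,0,0],[0,0,0,0,0,0]]]}}

```text
time_s: 14.18
ee_pos: [0.5498, 0.0048, 0.2494]
eef_rot: [-0.574, 1.571, 2.803]
force: [0.7, 0.4, -0.3]
grip_width: 0.078
```

Run:
```python
from h import *
o=get_obs();print(o["qpos"],o["ee_pos"],o["grip_width"]); print(delta(o,[.549,.0045,.25],np.radians(-76.5)))
c,T,o=snap("wrist","w4")
```

```text
[-5.79175055e-02  2.69392428e-01  1.45776520e+00  1.11528599e-05
  1.41447322e+00  1.27783423e+00] [0.54975925 0.00478812 0.24937734] 0.07798392940004056
(array([-0.62263719,  0.10337058,  0.80549466]), array([-0.03303646,  0.00191213,  0.00123674]))
```

View pics/w4.png

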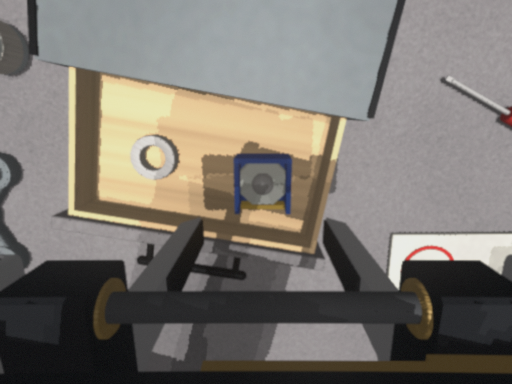

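The wrist view shows the dish square to the image: outer sides at columns 235 and 292, back edge at row 154, ball at (263,182). I'll check this position.

Run:
```python
from h import *
d=np.load("pics/w4.npy",allow_pickle=True).item();c=d["c"];o=d["o"];T=T_world_cam(c,o)
C=[at_z(c,T,p,.129) for p in [(235,155),(291.5,154.5),(291.5,213),(236,212)]]
for q in C: print(q.round(4))
print(np.mean(C,0),[np.linalg.norm(C[i]-C[(i+1)%4]).round(4) for i in range(4)])
print("yaw",[np.degrees(np.arctan2(*(C[j]-C[i])[[1,0]])) for i,j in((3,0),(2,1),(1,0),(2,3))])
b=at_z(c,T,(263,182.5),.115);print("ball",b, rot(o).T@(b-o["ee_pos"]))
crop(c,180,120,170,140,4,"w4c")
```

```text
[0.5761 0.0411 0.129 ]
[ 0.5901 -0.0151  0.129 ]
[ 0.529  -0.0313  0.129 ]
[0.5162 0.0272 0.129 ]
[0.55285961 0.00550164 0.129     ] [np.float64(0.0579), np.float64(0.0631), np.float64(0.0599), np.float64(0.0615)]
yaw [np.float64(13.065512821463926), np.float64(14.874141762387387), np.float64(103.95728600587003), np.float64(102.36776533002924)]
ball [0.55158443 0.00574393 0.115     ] [ 0.13437728 -0.00050157 -0.00200207]
```

View pics/w4c.png

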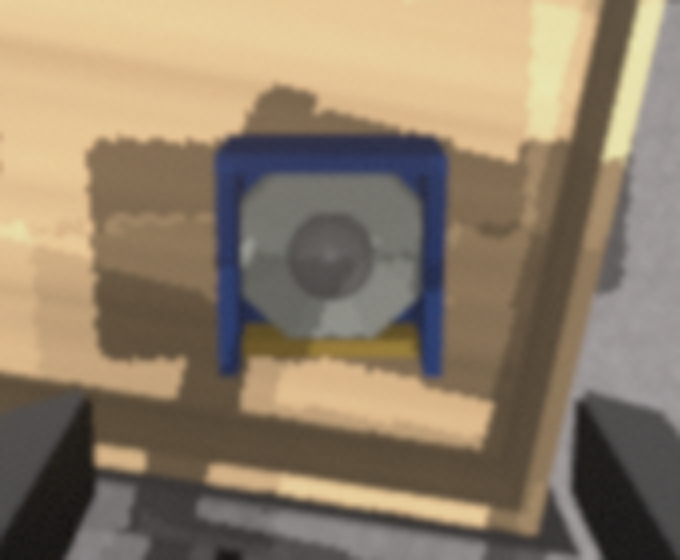

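{"op": "step_arm", "data": {"motion": [[[0.01,0,-0.001,0,0,0],[0.02,0,0,0,0,0],[0.025,0,0,0,0,0],[0.025,0,0,0,0,0],[0.02,0,0,0,0,0],[0.01,0,0,0,0,0],[0,0,0,0,0,0]]]}}

```text
time_s: 15.1
ee_pos: [0.5505, 0.005, 0.139]
eef_rot: [-0.315, 1.57, 3.06]
force: [-0.2, 0.5, 1.2]
grip_width: 0.0781
```

Run:
```python
from h import *
o=get_obs();print(o["ee_pos"],o["force"])
c,T,o=snap("wrist","w5")
```

```text
[0.55045216 0.00504353 0.13896567] [-0.21571697  0.54020931  1.16195764]
```

View pics/w5.png

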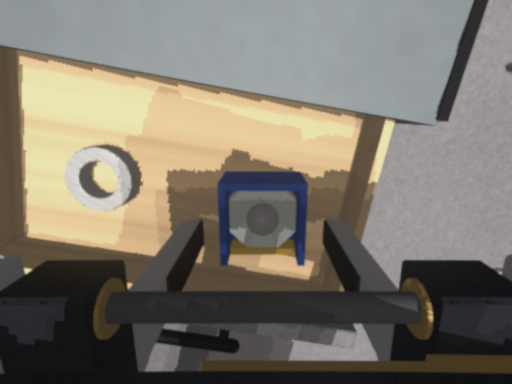

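The dish sides at columns 219 and 307 sit centred between the fingertips at 204 and 322. I'll go down to TCP z = 0.090 and close gently.

{"op": "step_arm", "data": {"motion": [[[0.008,0,0,0,0,0],[0.012,0,0,0,0,0],[0.012,0,0,0,0,0],[0.008,0,0,0,0,0],[0.005,0,0,0,0,0],[0.004,0,0,0,0,0],[0,0,0,0,0,0],[0,0,0,0,0,0]]]}}

```text
time_s: 16.15
ee_pos: [0.5508, 0.005, 0.0907]
eef_rot: [2.908, 1.57, -0.0]
force: [-0.8, 0.3, 0.1]
grip_width: 0.078
```

Run:
```python
from h import *
o=get_obs();print(o["ee_pos"],o["force"])
c,T,o=snap("wrist","w6")
```

```text
[0.55079754 0.00503132 0.09073884] [-0.78793497  0.33804401  0.07142452]
```

View pics/w6.png

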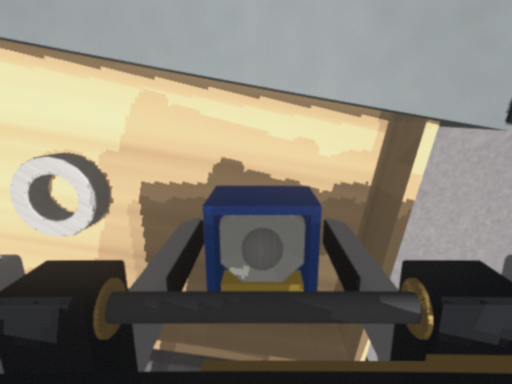

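{"op": "step_arm", "data": {"motion": [[[0,0,0,0,0,0],[0,0,0,0,0,0],[0,0,0,0,0,0]]], "fingers": 0.064, "squeeze": 6}}

```text
time_s: 16.58
ee_pos: [0.5507, 0.005, 0.0905]
eef_rot: [3.021, 1.571, 0.113]
force: [0.9, 0.2, 0.0]
grip_width: 0.0639
```

{"op": "step_arm", "data": {"motion": [[[0,0,0,0,0,0],[0,0,0,0,0,0],[0,0,0,0,0,0]]], "fingers": 0.058, "squeeze": 6}}

```text
time_s: 16.95
ee_pos: [0.5506, 0.0051, 0.0904]
eef_rot: [-1.245, 1.571, 2.13]
force: [0.4, 0.8, 1.0]
grip_width: 0.0601
```

{"op": "step_arm", "data": {"motion": [[[0,0,0,0,0,0],[0,0,0,0,0,0]]], "fingers": 0.05, "squeeze": 14}}

```text
time_s: 17.2
ee_pos: [0.5506, 0.005, 0.0905]
eef_rot: [-2.463, 1.571, 0.912]
force: [-0.5, -0.5, 1.6]
grip_width: 0.0599
```

{"op": "step_arm", "data": {"motion": [[[0,0,0,0,0,0],[0,0,0,0,0,0]]], "fingers": 0.04, "squeeze": 24}}

```text
time_s: 17.45
ee_pos: [0.5506, 0.005, 0.0904]
eef_rot: [-0.974, 1.571, 2.401]
force: [-0.8, 0.9, 0.2]
grip_width: 0.0597
```

Run:
```python
from h import *
o=get_obs();print(o["ee_pos"],o["force"],o["grip_width"])
c,T,o=snap("wrist","w7")
```

```text
[0.55062389 0.00503651 0.09044918] [-0.77205886  0.89538217  0.24787688] 0.059740443473369265
```

View pics/w7.png

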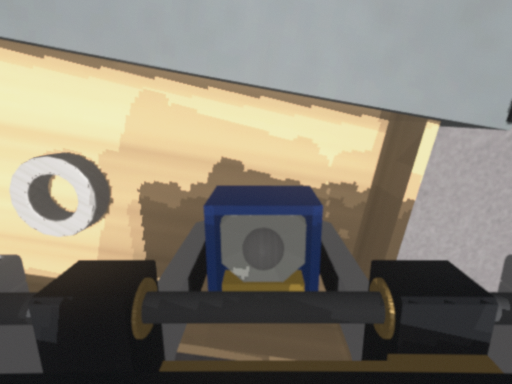

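The dish is gripped at 59.7 mm with the ball in the middle. I'll lift smoothly.

{"op": "step_arm", "data": {"motion": [[[-0.001,0,0,0,0,0],[-0.002,0,0,0,0,0],[-0.003,0,0,0,0,0],[-0.004,0,0,0,0,0],[-0.005,0,0,0,0,0],[-0.005,0,0,0,0,0],[-0.005,0,0,0,0,0],[-0.004,0,0,0,0,0],[-0.003,0,0,0,0,0],[-0.002,0,0,0,0,0],[-0.001,0,0,0,0,0],[0,0,0,0,0,0]]]}}

```text
time_s: 19.0
ee_pos: [0.5506, 0.005, 0.1254]
eef_rot: [-0.527, 1.571, 2.848]
force: [0.2, -1.1, -1.1]
grip_width: 0.0598
```

Run:
```python
from h import *
o=get_obs();print(o["ee_pos"],o["force"],o["grip_width"])
c,T,o=snap("wrist","w8")
c,T,o=snap("scene","sc8");crop(c,150,60,190,150,4,"sc8c")
```

```text
[0.55061425 0.00504339 0.12542218] [ 0.20798576 -1.10879203 -1.09920417] 0.05981016773828804
```

View pics/w8.png

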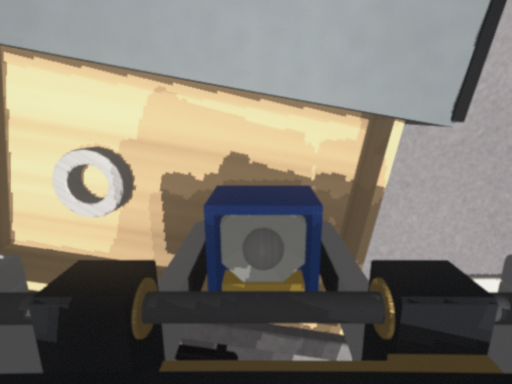

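View pics/sc8c.png

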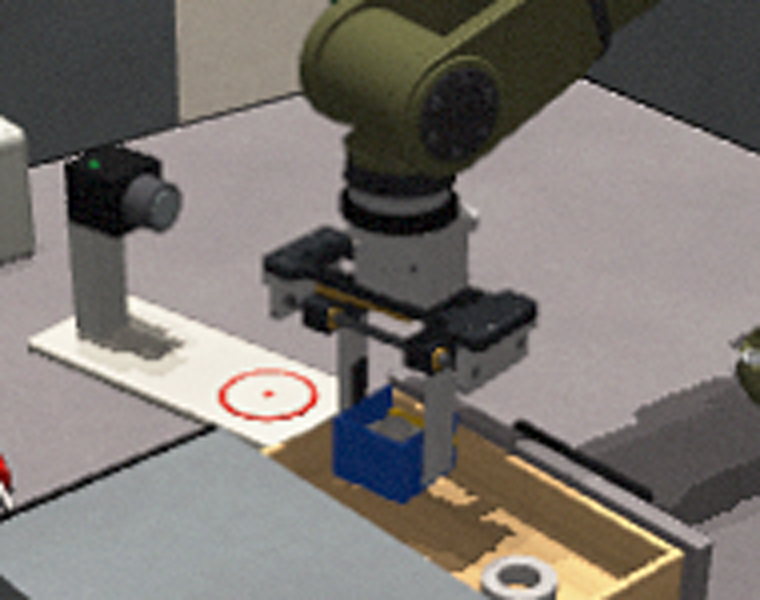

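The dish is up, level and with the ball central in both views. I'll lift further, then turn it.

{"op": "step_arm", "data": {"motion": [[[-0.002,0,0,0,0,0],[-0.004,0,0,0,0,0],[-0.006,0,0,0,0,0],[-0.008,0,0,0,0,0],[-0.009,0,0,0,0,0],[-0.009,0,0,0,0,0],[-0.008,0,0,0,0,0],[-0.006,0,0,0,0,0],[-0.004,0,0,0,0,0],[-0.002,0,0,-1,0,0],[0,0,0,-2,0,0],[0,0,0,-3,0,0]]]}}

```text
time_s: 20.6
ee_pos: [0.5505, 0.005, 0.1832]
eef_rot: [-0.413, 1.57, 3.07]
force: [0.8, -0.1, -2.1]
grip_width: 0.0597
```

{"op": "step_arm", "data": {"motion": [[[0,0,0,-4,0,0],[0,0,0,-5,0,0],[0,0,0,-5,0,0],[0,0,0,-5,0,0],[0,0,0,-5,0,0],[0,0,0,-5,0,0],[0,0,0,-5,0,0],[0,0,0,-5,0,0],[0,0,0,-5,0,0],[0,0,0,-5,0,0],[0,0,0,-5,0,0],[0,0,0,-5,0,0]]]}}

```text
time_s: 22.1
ee_pos: [0.5505, 0.005, 0.1831]
eef_rot: [-1.374, 1.57, 3.14]
force: [-0.1, 0.5, -2.9]
grip_width: 0.0598
```

{"op": "step_arm", "data": {"motion": [[[0,0,0,-5,0,0],[0,0,0,-5,0,0],[0,0,0,-5,0,0],[0,0,0,-4.5,0,0],[0,0,0,-3.5,0,0],[0,0,0,-2,0,0],[0,0,0,-1,0,0],[0,0,0,0,0,0],[0,0,0,0,0,0]]]}}

```text
time_s: 23.22
ee_pos: [0.5506, 0.005, 0.1834]
eef_rot: [-1.134, 1.571, -2.454]
force: [-0.1, -0.3, -1.8]
grip_width: 0.0598
```

Run:
```python
from h import *
o=get_obs();print(o["qpos"],o["ee_pos"],o["force"],o["grip_width"],np.degrees(np.arctan2(*rot(o)[[1,0],1])))
print(delta(o,[.450,-.2885,.1255],np.radians(14.3)))
c,T,o=snap("wrist","w9")
```

```text
[-5.74002079e-02  3.19862076e-01  1.54729339e+00 -2.18963757e-05
  1.27445992e+00 -3.07824712e-01] [0.55061924 0.00501428 0.18344415] [-0.05633039 -0.25649233 -1.84097936] 0.05979588644428482 14.34863351835082
(array([  57.95231108, -170.21800529,  259.4219572 ]), array([0.04863353, 0.00074958, 0.00160431]))
```

View pics/w9.png

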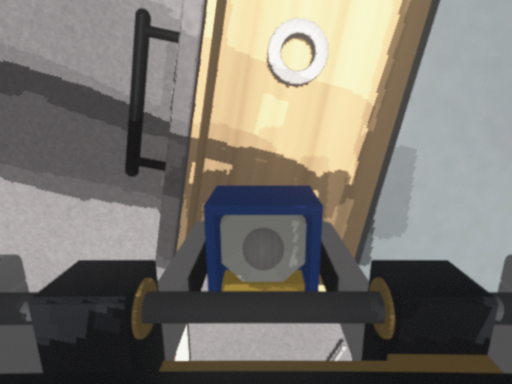

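{"op": "step_arm", "data": {"motion": [[[0,-0.0016,0.0025,0,0,0],[0,-0.0033,0.005,0,0,0],[0,-0.0049,0.0075,0,0,0],[0,-0.0066,0.01,0,0,0],[0,-0.0082,0.0126,0,0,0],[0,-0.0082,0.0126,0,0,0],[0,-0.0082,0.0126,0,0,0],[0,-0.0082,0.0126,0,0,0],[0,-0.0082,0.0126,0,0,0],[0,-0.0082,0.0126,0,0,0],[0,-0.0082,0.0126,0,0,0],[0,-0.0082,0.0126,0,0,0]]]}}

```text
time_s: 24.78
ee_pos: [0.5021, -0.1381, 0.1835]
eef_rot: [0.98, 1.571, -0.34]
force: [-0.4, -0.9, -1.7]
grip_width: 0.0597
```

{"op": "step_arm", "data": {"motion": [[[0,-0.0082,0.0126,0,0,0],[0,-0.0082,0.0126,0,0,0],[0,-0.0082,0.0126,0,0,0],[0,-0.0082,0.0126,0,0,0],[0,-0.0082,0.0126,0,0,0],[0,-0.0082,0.0126,0,0,0],[0,-0.0082,0.0126,0,0,0],[0,-0.0076,0.0116,0,0,0],[0,-0.006,0.0092,0,0,0],[0,-0.0042,0.0065,0,0,0],[0,-0.0028,0.0042,0,0,0],[0,-0.0014,0.002,0,0,0]]]}}

```text
time_s: 26.28
ee_pos: [0.4557, -0.2749, 0.1834]
eef_rot: [3.092, 1.571, 1.772]
force: [0.4, -0.1, -2.5]
grip_width: 0.06
```

{"op": "step_arm", "data": {"motion": [[[0.001,0,0,0,0,0],[0.002,0,0,0,0,0],[0.004,0,0,0,0,0],[0.005,0,0,0,0,0],[0.005,0,0,0,0,0],[0.005,0,0,0,0,0],[0.004,0,0,0,0,0],[0.003,0,0,0,0,0],[0.002,0,0,0,0,0],[0.001,0,0,0,0,0],[0,0,0,0,0,0]]]}}

```text
time_s: 27.65
ee_pos: [0.4557, -0.2748, 0.1515]
eef_rot: [0.334, 1.571, -0.986]
force: [0.1, 0.6, -1.4]
grip_width: 0.0595
```

Run:
```python
from h import *
o=get_obs();print(o["qpos"],o["ee_pos"],o["force"],o["grip_width"],np.degrees(np.arctan2(*rot(o)[[1,0],1])))
print(delta(o,[.450,-.2885,.1255],np.radians(14.3)))
c,T,o=snap("wrist","w10")
c,T,o=snap("scene","sc10");crop(c,150,60,190,150,4,"sc10c")
c,T,o=snap("top","top10");crop(c,310,170,150,100,5,"top10c")
```

```text
[-6.11457166e-01  3.11328492e-01  1.63681330e+00 -5.21995181e-06
  1.19343852e+00 -8.62293657e-01] [ 0.45571132 -0.27479739  0.15146695] [ 0.12763935  0.64189588 -1.41894702] 0.05950522103784602 14.371982446650026
(array([25.96705596, -8.9339016 , 11.85581686]), array([ 0.07198245,  0.00071766, -0.00024941]))
```

View pics/w10.png

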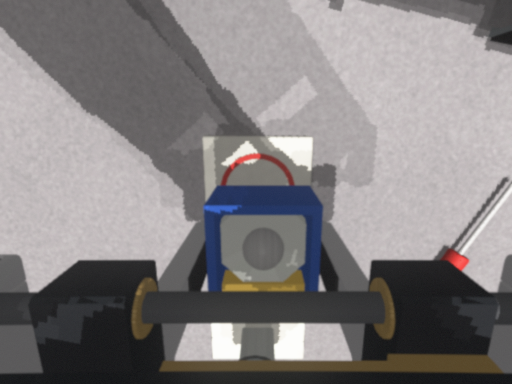

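View pics/sc10c.png

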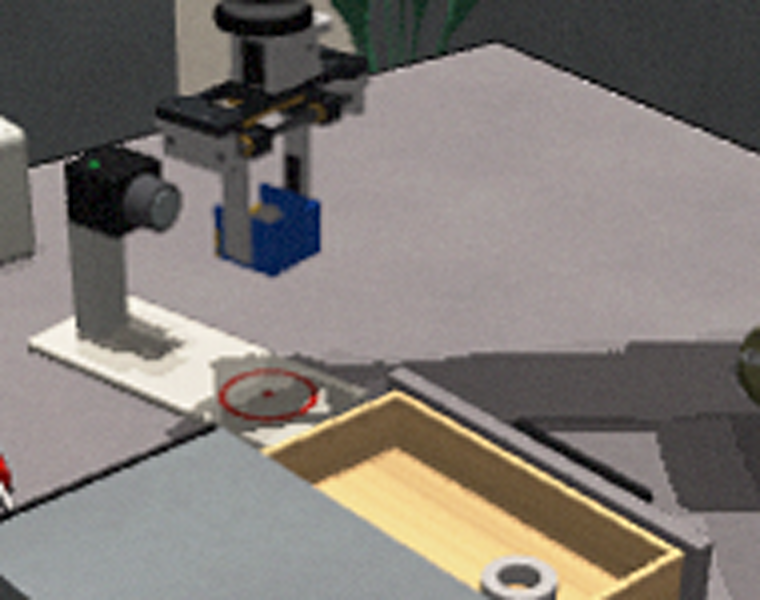

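View pics/top10c.png

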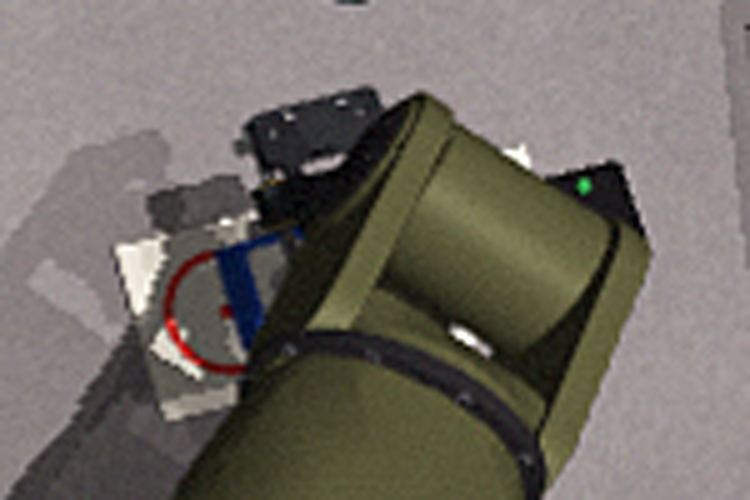

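Run:
```python
from h import *
d=np.load("pics/w10.npy",allow_pickle=True).item();c=d["c"];o=d["o"];T=T_world_cam(c,o);M=rot(o)
for p in [(203,137),(312,137),(222,184),(294.5,184)]:
    q=at_z(c,T,p,.01);print(q.round(4),(M.T@(q-o["ee_pos"])).round(4))
q=at_z(c,T,(258.5,155.5),.01);print("ring top",q,M.T@(q-o["ee_pos"]))
bz=o["ee_pos"][2]+.0245
b=at_z(c,T,(263.5,248.5),bz);print("ball",b,M.T@(b-o["ee_pos"]))
d=np.load("pics/sc10.npy",allow_pickle=True).item();c=d["c"];T=T_world_cam(c)
Rz=R.from_euler("z",104.3,degrees=True).as_matrix()
ctr=o["ee_pos"]+[0,0,-.0055]
for k in [(30,30,44),(30,-30,44),(30,30,0),(30,-30,0),(-30,30,0)]:
    u=proj(c,T,ctr+Rz@(np.array(k)/1000))[0]; print(k,((u-[150,60]+.5)*4).round(0))
```

```text
[ 0.3808 -0.2413  0.01  ] [ 0.1415 -0.0643 -0.0511]
[ 0.4946 -0.2121  0.01  ] [ 0.1415  0.0533 -0.0511]
[ 0.4117 -0.2871  0.01  ] [ 0.1415 -0.0457  0.0009]
[ 0.4907 -0.2668  0.01  ] [0.1415 0.0358 0.001 ]
ring top [ 0.44360432 -0.2457622   0.01      ] [ 0.14146654 -0.00452171 -0.03113344]
ball [ 0.45639742 -0.27500084  0.17596695] [-0.02449999  0.00061424  0.00036769]
(30, 30, 44) [323. 204.]
(30, -30, 44) [274. 229.]
(30, 30, 0) [323. 254.]
(30, -30, 0) [275. 281.]
(-30, 30, 0) [266. 234.]
```

Two estimates of the remaining shift in tool axes agree within about 3.5 mm: the world estimate gives y −8.9, z +11.9 mm, and the wrist picture (ring and base midline) gives y −5, z +10 mm. I'll use the middle and go down 26 mm.

{"op": "step_arm", "data": {"motion": [[[0.001,-0.0005,0.001,0,0,0],[0.002,-0.001,0.002,0,0,0],[0.003,-0.001,0.002,0,0,0],[0.004,-0.001,0.002,0,0,0],[0.004,-0.001,0.002,0,0,0],[0.004,-0.001,0.001,0,0,0],[0.003,-0.001,0.001,0,0,0],[0.002,0,0,0,0,0],[0.002,0,0,0,0,0],[0.001,0,0,0,0,0],[0,0,0,0,0,0],[0,0,0,0,0,0]]]}}

```text
time_s: 29.3
ee_pos: [0.4522, -0.2871, 0.1255]
eef_rot: [0.631, 1.571, -0.689]
force: [-0.1, -0.1, -2.3]
grip_width: 0.0602
```

{"op": "step_arm", "data": {"motion": [[[0,0,0,0,0,0],[0,0,0,0,0,0],[0,0,0,0,0,0],[0,0,0,0,0,0]]]}}

```text
time_s: 29.8
ee_pos: [0.4521, -0.287, 0.1255]
eef_rot: [-1.847, 1.571, 3.116]
force: [0.0, 0.0, -2.7]
grip_width: 0.06
```

Run:
```python
from h import *
o=get_obs();print(o["joint_vel"],o["ee_pos"],o["force"],o["grip_width"],np.degrees(np.arctan2(*rot(o)[[1,0],1])))
print(delta(o,[.450,-.2885,.1255],np.radians(14.3)))
c,T,o=snap("wrist","w11")
c,T,o=snap("scene","sc11");crop(c,150,60,190,150,4,"sc11c")
ctr=o["ee_pos"]+[0,0,-.0055];Rz=R.from_euler("z",104.3,degrees=True).as_matrix()
for k in [(30,30,44),(30,-30,44),(30,30,0),(30,-30,0),(-30,-30,0)]:
    u=proj(c,T,ctr+Rz@(np.array(k)/1000))[0]; print(k,((u-[150,60]+.5)*4).round(0))
print("ring",((proj(c,T,[.45,-.2885,.01])[0]-[150,60]+.5)*4))
```

```text
[-0.00056551 -0.00085095 -0.00027627 -0.00046142 -0.00135659 -0.00176138] [ 0.45213836 -0.28704994  0.12545841] [ 0.04291934  0.01973    -2.70863033] 0.06000559438579474 14.373398621689956
(array([-0.04154908, -2.43138934,  0.87384575]), array([ 0.07339862, -0.00028558,  0.00100996]))
(30, 30, 44) [318. 227.]
(30, -30, 44) [269. 253.]
(30, 30, 0) [318. 277.]
(30, -30, 0) [270. 303.]
(-30, -30, 0) [213. 282.]
ring [269.56174601 395.51305166]
```

View pics/w11.png

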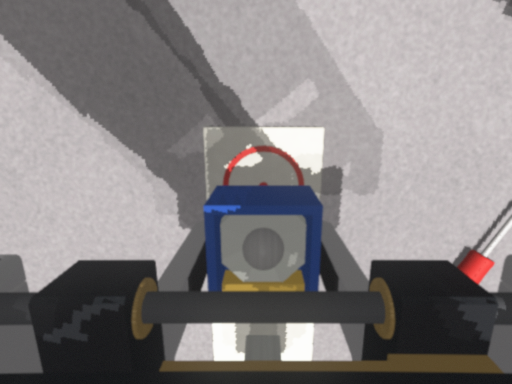

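View pics/sc11c.png

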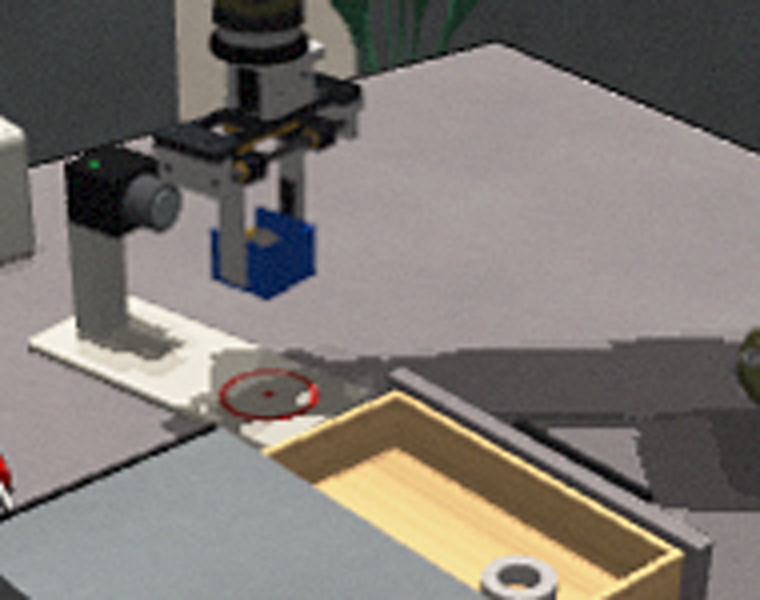

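The wrist view shows the ring dot at (264,184) in line with the ball at (263,248) and the base edges parallel to the dish. The scene view shows the level dish above the ring, window to the lens, with the drawer open. I'll hand in.

Run:
```python
from station import ticket
print(ticket.hand_in())
```

```text
the job is handed in; nothing more can be done
None
```

I pulled the drawer to its stop and lifted the dish out with the ball in it. I then turned it 91° and handed in with the dish still held at the camera, window towards the lens. The hand-in reports no verdict.

**Last checks, at 29.8 s:**
- **Position:** the dish's grip centre is about 2–3 mm from my estimate of the ring centre. The ball is at about 0.150 m, worked out from the grasp height.
- **Facing:** the window points at the lens to within about 0.1° of the bearing I measured. That bearing itself is uncertain by about 0.5°.
- **Stillness and grip:** the tool points straight down with joint speeds near zero. The grip is 60 mm wide at 24 N, and the only load left is the vertical 2.7 N weight.
- **Ball:** it appears in the middle of the hollow in the last wrist picture.
- **Drawer and other things:** the drawer is still open and the race is still in it. I did not touch or separately re-measure the handwheel, jar or screwdriver.

**Disagreements:**
- The ring centre differed by about 4 mm between camera estimates, so I aimed at the middle.
- The scene camera shows the dish's lower edge about 2–3 mm higher than predicted, which is well inside the limits.
- The drawer began about 10 mm open, so it reached the stop after about 139 mm of travel. The pull force briefly read about 40 N along the pull and 25 N downwards, and I eased off right away.

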